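# Load and divide a delivery tray of bottles and jars

### The arm

A 6-joint arm with a two-finger parallel gripper is mounted at the origin on the work surface. World frame = base frame: x ahead of the robot, y to its left, z up, the work surface at z = 0. Lengths are in m, angles in rad, forces in N, time in s.
With the tool pointing down it reaches from about 0.25 to 0.775 m from the base axis. Payload 4 kg.
Tool frame: the origin (TCP) lies on the centre line of the jaws, within the pads' length; the fingertips stand 22 mm ahead of it and the grasp point (between the pads) lies 3 mm ahead of it; z points along the fingers, y is the line along which they close (so a half turn about z gives the same grasp; the last joint's range is limited). The gripper opens to 85 mm and grips with 20 to 120 N. Pads are 22 mm wide; open, the fingers measure 114 mm over their backs; the gripper's body (76 mm by 85 mm) begins 54 mm behind the grasp point. The pads swing forward as they close: fully open they stand 13 mm farther back than shut.
Start: joints at [-1.323, 0.087, 1.371, -0, 1.684, -0.103], TCP at [0.189, -0.517, 0.253] pointing down, gripper open.
Joint ranges: [-3.1, 3.1], [-0.76, 2.03], [0.27, 2.55], [-1.08, 4.22], [0.17, 2.65], [-2.57, 2.57]. Speed limits (rad/s): [2.79, 2.79, 3.14, 3.14, 3.14, 3.14].

### API

Orientations are given as a unit quaternion [w, x, y, z].
In Python, from station import telemetry, imaging, job gives the robot as it stands.
- The arm moves only by the shell command python3 -m jog 'ROWS' [FORCE]. ROWS is a JSON object of lists of equal length, an entry for each row: "delta_pos": the shift along the tool's x, y, z in cm, a list of three; "turn": the turn, a rotation vector about the tool's x, y, z in rad, a list of three; "claw": the closure, from 0 (fully open) to 1 (shut). A call has 1 to 20 rows; each row shifts and turns the commanded pose from where the row before left it, along the tool's axes as they then stand; what a row does not reach is not made up. A row lasts 1/8 s, in which the tool goes at most 62.5 mm and 10.7 degrees, less where a joint would pass 70% of its speed; a pose out of reach is approached as far as the arm can. A call is refused whole if a number of a shift passes 6.25 or a number of a turn 0.188, either way. A call with a gripper value outside its range is refused whole. The fingers move at their own pace and stop on an object; FORCE is the grip in N (left out, the last holds). Time passes only in rows, so rows that do not move let the fingers close. It gives the time, the measured TCP pose, the force, the opening and the grip force at its end, in the units of the state.
- telemetry.get_obs(): the state, without advancing time (a new reading comes with each control period).
- imaging.snapshot(name): name is "scene" or "top"; returns a dict with "image" (400x640x3 uint8, blue, green, red), "z_map" (400x640 float32, m along the optical axis (not along the pixel's ray), 0 where there is no reading), "intrinsics" (3x3 intrinsics, pixels), "dist" ([k1, k2, p1, p2, k3] as OpenCV has them; the pictures are not rectified), "world_to_cam" (4x4, takes a point from world to camera coordinates). Camera axes: x right, y up, looking along -z (the intrinsics and any distortion apply to the point x, -y, -z); pixel columns grow to the right and rows downward; lengths in m; the calibration is good to about 2 mm. A picture is of the moment at which its call begins.
- job.finish_job(): hands the job in; it is judged then, once.
The state is a dict: "t": time; "joints": joint angles; "dq": joint speeds; "effort": joint torques, N m; "ee_pos": TCP position; "tool_rot": TCP orientation; "force": force on the tool from outside, world axes, zero at the start; "ft_torque": the same for the moment, N m; "opening": opening from 0.0 (shut) to 1.0 (fully open); "grasp_force": force on a finger pad.
Only numpy, scipy, OpenCV 4.12 (cv2) and the standard library are available. Lean on these libraries where they do the work, as an engineer would, in place of code of your own. Each camera call takes 0.05 s, during which the arm holds its last target. There are 200 camera calls.

### The job

Get the delivery tray ready: bottles travel in its left half (the robot's left), jars in its right half. One jar and one bottle already in the tray have been put in each other's half, so swap them over, add all the bottles and jars standing loose on the bench to their halves, upright, and fit the sprung divider bar between the two halves, its plunger end in the open slot of the far wall and its fixed pin in the hole of the near wall, fully home. Leave the other things on the bench where they are.

Things in the scene. Friction and masses are not known exactly. Their poses are not given: they have to be found in the camera images.
- tray: open plywood delivery tray that does not shift on the bench. Origin at the centre of its underside, on the bench; x runs away from the robot, y to the robot's left, z up. Inside it is 230 mm in x (from -115 to 115) and 310 mm in y (from -155 to 155); walls 12 mm thick, 55 mm high, but 80 mm high over the middle 60 mm of the near and far walls; floor 10 mm thick
- tray_hole (a point): centre line of the 18 x 18 mm through-hole in the tray's near wall (the -x wall), on that wall's inner face at the height where the bar's axis rests, 50 mm above the bench. The hole runs from 44 to 62 mm above the bench and is closed above (wall to 80 mm). Axes as the tray's
- tray_slot (a point): the same point on the inner face of the tray's far wall (the +x wall): an 18 mm wide slot cut right through that wall, open at the top, its bottom 44 mm above the bench; axis height 50 mm. Axes as the tray's
- tray_home (a point): where bar_mid lies when the bar is fully home: 7 mm nearer than the tray's centre, 50 mm above the bench; the bar's x axis is then the tray's x axis
- tray_left (a point): centre of the left half of the tray (robot's left, tray +y), on the tray floor 10 mm above the bench; this half, 140 mm in y and 230 mm in x, is for the bottles
- tray_right (a point): the same for the right half (tray -y), for the jars
- bar_mid (a point): centre of the sprung divider bar: a 30 x 30 mm square aluminium tube 208 mm long, about 0.28 kg, along its own x, with a fixed steel pin at its -x end and a sprung plunger at its +x end. It starts lying on the bench to the left of the tray, plunger end away from the robot, its axis 15 mm up
- bar_pin (a point): tip of the bar's fixed pin, 116 mm from bar_mid along the bar's -x. The pin is 12 mm across and 8 mm long, on a collar 24 mm across and 4 mm thick at the tube's end. The pin fits the tray's hole; the collar does not, so that it bears on the wall's inner face
- bar_tip (a point): tip of the bar's sprung plunger, 138 mm from bar_mid along the bar's +x when free; it slides in along the bar. It has the same pin (12 mm across, 8 mm long) and collar (24 mm across); free, the collar's outer face stands 26 mm from the tube's end. The pin fits the tray's slot; the collar bears on the wall's inner face
- bar_plunger (a joint): how far the plunger is pressed in, m: 0 free, 0.022 fully in. The spring takes 2 N to start and 0.4 N more per mm. Home in the tray it reads about 0.008; the fixed pin clears the near wall's inner face when the plunger, its collar against the far wall, is pressed in more than 0.016
- bottle1_mid (a point): centre (half-way up) of an amber glass bottle with a black cap, 52 mm across, 95 mm tall, straight sides from the bottom up to 59 mm, then shoulder and narrow neck, about 0.2 kg; z is its upright axis; starts on the bench beside the tray, if there
- bottle2_mid (a point): centre (half-way up) of an amber glass bottle with a black cap, 52 mm across, 95 mm tall, straight sides from the bottom up to 59 mm, then shoulder and narrow neck, about 0.2 kg; z is its upright axis; starts on the bench beside the tray, if there
- bottle3_mid (a point): centre (half-way up) of an amber glass bottle with a black cap, 52 mm across, 95 mm tall, straight sides from the bottom up to 59 mm, then shoulder and narrow neck, about 0.2 kg; z is its upright axis; starts by itself in the right half of the tray, where it does not belong
- jar1_mid (a point): centre (half-way up) of a squat amber glass jar with a black lid, 58 mm across with straight sides up to 30 mm, narrowing to a 52 mm lid, 60 mm tall, about 0.2 kg; z is its upright axis; starts on the bench beside the tray, if there
- jar2_mid (a point): centre (half-way up) of a squat amber glass jar with a black lid, 58 mm across with straight sides up to 30 mm, narrowing to a 52 mm lid, 60 mm tall, about 0.2 kg; z is its upright axis; starts on the bench beside the tray, if there
- jar3_mid (a point): centre (half-way up) of a squat amber glass jar with a black lid, 58 mm across with straight sides up to 30 mm, narrowing to a 52 mm lid, 60 mm tall, about 0.2 kg; z is its upright axis; starts by itself in the left half of the tray, where it does not belong
- jug: clear plastic measuring jug, 120 mm across, 150 mm tall; not part of the job; origin at its underside
- tub_big: large lidded white tub, 140 mm across, 141 mm tall; not part of the job; origin at its underside
- tub_small: small lidded white tub, 120 mm across, 111 mm tall; not part of the job; origin at its underside
- paper_roll: standing roll of paper, 120 mm across, 200 mm tall; not part of the job; origin at its underside
- spoon: steel spoon 220 mm long lying flat; not part of the job; origin at its underside
- beaker: small glass beaker, 60 mm across, 70 mm tall; not part of the job; origin at its underside
There are look-alikes about, which are no part of the job. Leave any green or turquoise look-alike of the part that bears jar2_mid alone. Leave any blue look-alike of the part that bears bottle3_mid alone.

How it is judged:
By the outcome, as a careful person would: the job done as asked, in the order asked, and still so for the second after the job is handed in, with the robot touching nothing.
Of bottle1, bottle2, jar1, jar2 only 2 to 4 are there at a start; the rules pass over those that are not, and their reading is None.
At some moment in a run one of bar, jar1, jar2, jar3 may be knocked a few centimetres aside while the robot is not near it.
It also fails if it takes over 210 s, if anything falls off the work surface, if the arm or the gripper's body presses on something with over 40 N, if the wrist force passes 120 N, or if a joint passes its speed limit or range.

## Working session

There is one attempt and no reset: what is moved stays moved. The work goes in short steps, Python scripts to look and compute and a shell command to move; the robot and the scene stay as the last step left them, time stands still between calls to the robot, and variables do not carry over. Pictures are saved under pics/ and viewed, at most 14 in all, crops included, and the job is handed in when it is done.

```bash
ls; mkdir -p pics; cat > h.py <<'E'
import numpy as np, cv2
from station import telemetry, imaging, job
def snap(n,f=None):
    s=imaging.snapshot(n)
    if f: cv2.imwrite('pics/'+f,s['image'])
    return s
def cloud(s):
    z=s['z_map']; h,w=z.shape
    u,v=np.meshgrid(np.arange(w),np.arange(h))
    p=cv2.undistortPoints(np.stack([u,v],-1).reshape(-1,1,2).astype(np.float64),s['intrinsics'],np.array(s['dist'])).reshape(h,w,2)
    P=np.stack([p[...,0]*z,-p[...,1]*z,-z,np.ones_like(z)],-1)
    W=P@np.linalg.inv(s['world_to_cam']).T
    W=W[...,:3].copy(); W[z<=0]=np.nan
    return W
E
python3 - <<'E'
from h import *
o=telemetry.get_obs();print(o)
for n in('scene','top'):
    s=snap(n,n+'0.png');print(n,s['intrinsics'],s['dist'],s['world_to_cam'].round(3))
    np.savez(n+'0.npz',**s)
E
```

```text
pics
{'t': 0.0, 'joints': array([-1.32313834e+00,  8.79809124e-02,  1.37227106e+00,  2.36095937e-05,
        1.68359846e+00, -1.03099412e-01]), 'dq': array([ 7.93069329e-05, -1.02841601e-03,  2.05617888e-05, -4.77936331e-04,
       -9.13563449e-04,  5.67096983e-04]), 'effort': array([ 1.08186119e-03, -3.51862943e+01, -3.13266492e+01, -6.16310467e-05,
        1.08468375e-02, -2.24163011e-05]), 'ee_pos': array([ 0.18887696, -0.51607293,  0.25211638]), 'tool_rot': array([-1.12678852e-03,  9.84659677e-01,  1.74482225e-01, -6.98236205e-05]), 'force': array([-7.09377921e-05,  7.95536946e-04,  4.75950464e-01]), 'ft_torque': array([ 0.0051666 , -0.00598292,  0.02125711]), 'grasp_force': 0.0, 'opening': 0.995958035310844}
scene [[376.24020666   0.         324.19330284]
 [  0.         376.24020666 200.58957208]
 [  0.           0.           1.        ]] [-0.01790216  0.          0.          0.          0.        ] [[ 0.617  0.787 -0.004 -0.321]
 [-0.466  0.368  0.805  0.203]
 [ 0.635 -0.494  0.594 -1.575]
 [ 0.     0.     0.     1.   ]]
top [[413.41872268   0.         324.94309506]
 [  0.         413.41872268 195.88709151]
 [  0.           0.           1.        ]] [-0.01524054  0.          0.          0.          0.        ] [[ 0.013 -1.    -0.004 -0.   ]
 [ 0.983  0.012  0.183 -0.516]
 [-0.182 -0.007  0.983 -1.27 ]
 [ 0.     0.     0.     1.   ]]
```

View pics/top0.png

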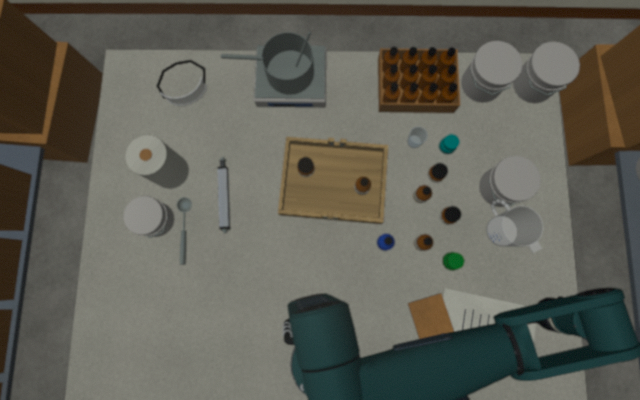

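View pics/scene0.png

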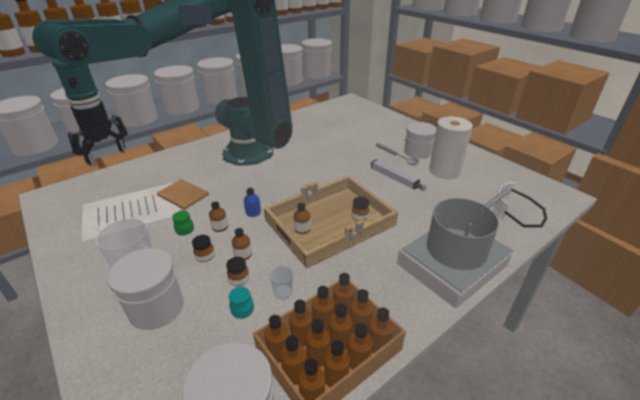

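Top view: jar3 is at (306,166) and bottle3 at (363,184), both in the tray. The bar is at (223,197). Loose amber jars are at (438,172) and (452,214), and amber bottles at (424,192) and (425,242). The look-alikes to leave are turquoise (449,144), green (453,261) and blue (385,242). The beaker is at (416,137). The scene view agrees: jars at (237,270) and (203,247), bottles at (241,244) and (218,216), blue at (252,203), green at (182,222), turquoise at (240,302).

```bash
cat > m.py <<'E'
from h import *
def circ(P,z0,z1,c,r=.045):
    d=np.hypot(P[:,0]-c[0],P[:,1]-c[1]);q=P[(d<r)&(P[:,2]>z0)&(P[:,2]<z1)]
    return q
E
python3 - <<'E'
from m import *
S={n:dict(np.load(n+'0.npz')) for n in('scene','top')}
T=cloud(S['top']);
A=np.vstack([cloud(S[n]).reshape(-1,3) for n in S]);A=A[np.isfinite(A).all(1)]
C={n:cloud(S[n]).reshape(-1,3) for n in S}
for k,(u,v) in dict(jar3=(306,166),bot3=(363,184),jA=(438,172),jB=(452,214),bA=(424,192),bB=(425,242),blue=(385,242),green=(453,261),turq=(449,144),beak=(416,137)).items():
    p=np.nanmedian(T[v-1:v+2,u-1:u+2].reshape(-1,3),0)
    print(k,p.round(3),end=' ')
    for n in C:
        q=C[n];q=q[np.isfinite(q).all(1)]
        q=q[(np.hypot(*(q[:,:2]-p[:2]).T)<.045)&(q[:,2]>.02)]
        zt=np.percentile(q[:,2],98);t=q[q[:,2]>zt-.006]
        print(n,'top',zt.round(3),((t.max(0)+t.min(0))/2).round(3),len(t),end=' | ')
    print()
t=T.reshape(-1,3)
# tray wall points
for n in C:
    q=C[n];q=q[np.isfinite(q).all(1)];
    m=(q[:,0]>.25)&(q[:,0]<.75)&(abs(q[:,1])<.22)&(q[:,2]>.048)&(q[:,2]<.06)
    r=cv2.minAreaRect(q[m][:,:2].astype(np.float32)*1000);print(n,'tray55',m.sum(),r)
    m=(q[:,0]>.25)&(q[:,0]<.75)&(q[:,1]<.4)&(q[:,1]>.2)&(q[:,2]>.023)&(q[:,2]<.04)
    r=cv2.minAreaRect(q[m][:,:2].astype(np.float32)*1000);print(n,'bar',m.sum(),r,np.median(q[m][:,2]))
    print('table z',np.median(q[(abs(q[:,0]-.2)<.05)&(abs(q[:,1]-.3)<.1)][:,2]))
img=S['top']['image'];c=cv2.resize(img[110:280,200:480],None,fx=2.8,fy=2.8,interpolation=cv2.INTER_CUBIC);cv2.imwrite('pics/crop1.png',c)
E
```

```text
jar3 [0.607 0.068 0.07 ] scene top 0.072 [0.617 0.073 0.07 ] 135 | top top 0.074 [0.614 0.072 0.072] 144 | 
bot3 [ 0.544 -0.11   0.104] scene top 0.106 [ 0.554 -0.111  0.103] 40 | top top 0.108 [ 0.553 -0.112  0.106] 39 | 
jA [ 0.597 -0.353  0.06 ] scene top 0.062 [ 0.604 -0.358  0.059] 235 | top top 0.065 [ 0.604 -0.358  0.063] 131 | 
jB [ 0.461 -0.392  0.061] scene top 0.062 [ 0.465 -0.395  0.06 ] 186 | top top 0.065 [ 0.463 -0.394  0.064] 130 | 
bA [ 0.524 -0.299  0.095] scene top 0.096 [ 0.532 -0.306  0.094] 51 | top top 0.099 [ 0.531 -0.306  0.097] 42 | 
bB [ 0.37  -0.296  0.092] scene top 0.095 [ 0.377 -0.304  0.094] 40 | top top 0.098 [ 0.375 -0.304  0.097] 45 | 
blue [ 0.369 -0.177  0.093] scene top 0.096 [ 0.377 -0.184  0.094] 35 | top top 0.098 [ 0.375 -0.184  0.096] 46 | 
green [ 0.316 -0.389  0.059] scene top 0.062 [ 0.32  -0.397  0.06 ] 153 | top top 0.065 [ 0.319 -0.397  0.063] 140 | 
turq [ 0.689 -0.392  0.061] scene top 0.062 [ 0.701 -0.4    0.059] 294 | top top 0.066 [ 0.702 -0.4    0.063] 116 | 
beak [ 0.732 -0.299  0.006] scene top 0.071 [ 0.718 -0.29   0.069] 110 | top top 0.074 [ 0.717 -0.291  0.073] 44 | 
scene tray55 1375 ((536.23583984375, -34.524627685546875), (377.6905822753906, 332.3258972167969), 85.38660430908203)
scene bar 322 ((529.2861328125, 341.03326416015625), (245.42835998535156, 33.74946594238281), 5.090683460235596) 0.029215975974408115
table z -0.0001436579942735161
top tray55 1286 ((531.2550048828125, -34.51176452636719), (373.1177062988281, 339.323486328125), 85.72248077392578)
top bar 634 ((522.7372436523438, 336.561767578125), (249.7610626220703, 32.22954559326172), 4.8685736656188965) 0.029740037066230962
table z -0.0003955739220484755
```

View pics/crop1.png

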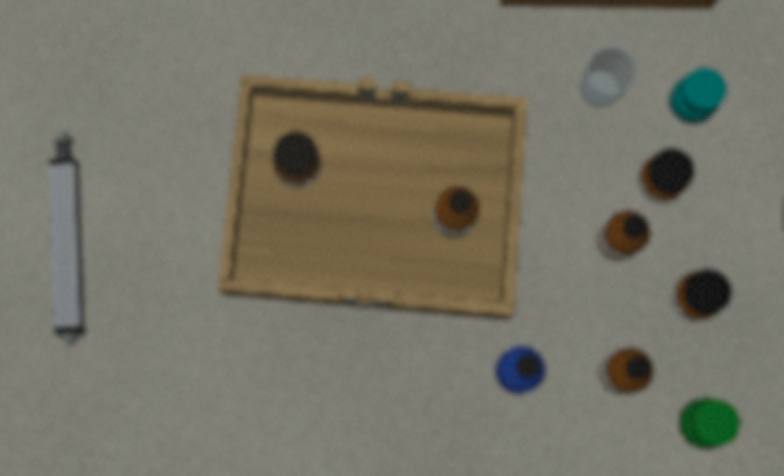

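```bash
cat > tray.py <<'E'
from m import *
from scipy.optimize import least_squares
def tray(q):
    m=(q[:,0]>.38)&(q[:,0]<.72)&(q[:,1]>-.27)&(q[:,1]<.18)&(q[:,2]>.050)&(q[:,2]<.06)
    for c in((.377,-.184),(.532,-.306),(.554,-.111),(.617,.073),(.377,-.304)): m&=np.hypot(q[:,0]-c[0],q[:,1]-c[1])>.05
    p=q[m]
    def f(x):
        c,s=np.cos(x[2]),np.sin(x[2]);d=p[:,:2]-x[:2]
        a=np.stack([d@[c,s],d@[-s,c]],1);e=np.abs(a)-[.121,.161]
        sd=np.maximum(e[:,0],e[:,1])  # chebyshev to centreline
        return np.maximum(np.abs(sd)-.006,0)*1e3+.1*np.abs(sd)*1e3
    r=least_squares(f,[.55,-.03,-.08],loss='soft_l1');return r.x,len(p),np.median(np.abs(r.fun)),np.median(p[:,2])
def bar(q):
    m=(abs(q[:,0]-.525)<.17)&(abs(q[:,1]-.338)<.09)&(q[:,2]>.008)&(q[:,2]<.04)
    p=q[m];t=p[p[:,2]>.024]
    c0=t[:,:2].mean(0);u=np.linalg.svd(t[:,:2]-c0,full_matrices=0)[2][0];u*=np.sign(u[0]);n=np.array([-u[1],u[0]])
    a=(p[:,:2]-c0)@u;w=(t[:,:2]-c0)@n;
    mid=(np.percentile(w,1)+np.percentile(w,99))/2
    tip=c0+u*a.max()+n*mid; pin=c0+u*a.min()+n*mid
    tt=(t[:,:2]-c0)@u
    return dict(yaw=np.arctan2(u[1],u[0]).round(4),tip=tip.round(4),pin=pin.round(4),L=np.ptp(a).round(4),mid=(pin+u*.116).round(4),w=np.ptp(np.percentile(w,[1,99])).round(4),z=np.median(t[:,2]).round(4))
E
python3 - <<'E'
from tray import *
S={n:dict(np.load(n+'0.npz')) for n in('scene','top')}
for n in S:
    q=cloud(S[n]).reshape(-1,3);q=q[np.isfinite(q).all(1)]
    print(n,*tray(q)); print(bar(q))
    m=(abs(q[:,0]-.55)<.16)&(abs(q[:,1]+.03)<.1)&(q[:,2]>.066)&(q[:,2]<.09); m&=np.hypot(q[:,0]-.617,q[:,1]-.073)>.05;m&=np.hypot(q[:,0]-.554,q[:,1]+.111)>.05
    p=q[m]
    for h in (p[:,0]<.55,p[:,0]>.55):
        k=p[h]
        if len(k): print('high',len(k),k.mean(0).round(4),k.min(0).round(3),k.max(0).round(3))
E
```

```text
scene [ 0.57480747 -0.01887282 -0.07929425] 1103 0.36376601701465505 0.05449360765998934
{'yaw': np.float64(0.0934), 'tip': array([0.6514, 0.3525]), 'pin': array([0.4001, 0.329 ]), 'L': np.float64(0.2525), 'mid': array([0.5156, 0.3398]), 'w': np.float64(0.0329), 'z': np.float64(0.0295)}
high 101 [ 0.4559 -0.0115  0.0754] [ 0.445 -0.04   0.066] [0.463 0.021 0.085]
high 98 [ 0.6966 -0.0294  0.0759] [ 0.686 -0.058  0.066] [0.704 0.003 0.083]
top [ 0.573592   -0.01863489 -0.07654413] 1170 0.32793851673672825 0.05488266871242775
{'yaw': np.float64(0.0926), 'tip': array([0.6493, 0.3486]), 'pin': array([0.3657, 0.3223]), 'L': np.float64(0.2849), 'mid': array([0.4812, 0.333 ]), 'w': np.float64(0.0306), 'z': np.float64(0.0298)}
high 92 [ 0.4524 -0.0098  0.0789] [ 0.445 -0.038  0.067] [0.461 0.021 0.086]
high 69 [ 0.693  -0.0272  0.0782] [ 0.686 -0.056  0.066] [0.702 0.002 0.086]
```

```bash
cat > go.py <<'E'
from m import *
from scipy.spatial.transform import Rotation as R
T0=np.array([.5742,-.0188]);PSI=-.078
c,s=np.cos(PSI),np.sin(PSI);M=np.array([[c,-s],[s,c]])
loc=lambda w:M.T@(np.array(w)[:2]-T0)
wor=lambda l:M@np.array(l)[:2]+T0
def rel(tgt,yaw=PSI,o=None):
    "tgt world xyz, tool down with x at yaw: print turn (tool rotvec), then shift in final tool axes, cm"
    o=o or telemetry.get_obs();q=o['tool_rot'];Rc=R.from_quat([q[1],q[2],q[3],q[0]])
    Rt=R.from_euler('z',yaw)*R.from_euler('x',np.pi)
    print('t %.2f'%o['t'],'tcp',o['ee_pos'].round(4),'turn',(Rc.inv()*Rt).as_rotvec().round(3),'shift cm',(Rt.inv().apply(np.array(tgt)-o['ee_pos'])*100).round(2),'open %.3f grip %.1f'%(o['opening'],o['grasp_force']),'F',o['force'].round(1))
def look(xy,r=.045,zmin=.03):
    for n in('top','scene'):
        q=cloud(snap(n)).reshape(-1,3);q=q[np.isfinite(q).all(1)]
        q=q[(np.hypot(*(q[:,:2]-np.array(xy)).T)<r)&(q[:,2]>zmin)]
        if len(q)<20: print(n,'none');continue
        zt=np.percentile(q[:,2],98);t=q[q[:,2]>zt-.006];w=(t.max(0)+t.min(0))/2
        print(n,len(t),'zt',zt.round(3),'w',w[:2].round(4),'loc',loc(w).round(4),'ext',np.ptp(t,0)[:2].round(3))
E
python3 -c "
from go import *
look([.6155,.0725]);print(loc([.6155,.0725]),loc([.5535,-.1115]))
rel([.6155,.0725,.22])"
```

```text
top 137 zt 0.075 w [0.6136 0.0725] loc [0.0322 0.094 ] ext [0.048 0.048]
scene 133 zt 0.072 w [0.6168 0.0734] loc [0.0353 0.0952] ext [0.051 0.054]
[0.03406025 0.09424054] [-0.01341379 -0.09403111]
t 0.20 tcp [ 0.1889 -0.5163  0.2526] turn [-0.001  0.     0.429] shift cm [ 37.94 -62.02   3.26] open 0.997 grip 0.0 F [-0.1 -1.   0.1]
```

```bash
python3 -m jog '{"delta_pos":[[0,0,0],[0,0,0],[0,0,0],[2.5,-4.1,0],[2.5,-4.1,0],[2.5,-4.1,0],[2.5,-4.1,0],[2.5,-4.1,0],[2.5,-4.1,0],[2.5,-4.1,0],[2.5,-4.1,0],[2.5,-4.1,0.6],[2.5,-4.1,0.6],[2.5,-4.1,0.6],[2.5,-4.1,0.6],[2.5,-4.1,0.6],[0,0,0],[0,0,0]],"turn":[[0,0,0.143],[0,0,0.143],[0,0,0.143],[0,0,0],[0,0,0],[0,0,0],[0,0,0],[0,0,0],[0,0,0],[0,0,0],[0,0,0],[0,0,0],[0,0,0],[0,0,0],[0,0,0],[0,0,0],[0,0,0],[0,0,0]],"claw":[0,0,0,0,0,0,0,0,0,0,0,0,0,0,0.15,0.15,0.15,0.15]}' 40; python3 -c "
from go import *
rel([.6152,.073,.038])"
```

```text
t: 2.45
ee_pos: [0.5543, -0.0108, 0.223]
tool_rot: [0.0, 0.999, -0.039, -0.001]
force: [-0.4, -0.0, 0.7]
opening: 0.851
grasp_force: 0.0
t 2.45 tcp [ 0.5543 -0.0108  0.223 ] turn [0.001 0.001 0.   ] shift cm [ 5.41 -8.83 18.5 ] open 0.851 grip 0.0 F [-0.4 -0.   0.7]
```

```bash
python3 -m jog '{"delta_pos":[[1.8,-2.9,0],[1.8,-2.9,0],[1.8,-3.0,0],[0,0,4],[0,0,4],[0,0,0],[0,0,0]],"turn":[[0,0,0],[0,0,0],[0,0,0],[0,0,0],[0,0,0],[0,0,0],[0,0,0]],"claw":[0.15,0.15,0.15,0.15,0.15,0.15,0.15]}'; python3 -c "
from go import *
rel([.6152,.073,.038])"
```

```text
t: 3.32
ee_pos: [0.6161, 0.072, 0.1454]
tool_rot: [0.0, 0.999, -0.04, 0.001]
force: [0.0, 0.3, 0.3]
opening: 0.85
grasp_force: 0.0
t 3.33 tcp [0.6161 0.072  0.1454] turn [-0.    -0.003 -0.002] shift cm [-0.09 -0.1  10.74] open 0.850 grip 0.0 F [0.  0.3 0.3]
```

```bash
python3 -m jog '{"delta_pos":[[0,0,3],[0,0,3],[0,0,2.7],[0,0,2],[0,0,0],[0,0,0],[0,0,0],[0,0,0],[0,0,0],[0,0,0]],"turn":[[0,0,0],[0,0,0],[0,0,0],[0,0,0],[0,0,0],[0,0,0],[0,0,0],[0,0,0],[0,0,0],[0,0,0]],"claw":[0.15,0.15,0.15,0.15,0.15,0.5,0.5,0.5,0.5,0.5]}' 40;  python3 -m jog '{"delta_pos":[[0,0,-1],[0,0,-2],[0,0,-4],[0,0,-4],[0,0,0],[0,0,0]],"turn":[[0,0,0],[0,0,0],[0,0,0],[0,0,0],[0,0,0],[0,0,0]],"claw":[0.5,0.5,0.5,0.5,0.5,0.5]}';python3 -c "
from go import *
rel([*wor([.072,-.088]),.038])
look([.6155,.0725]);look([.5535,-.1115]);"
```

```text
t: 4.58
ee_pos: [0.6169, 0.0729, 0.0385]
tool_rot: [-0.0, 0.999, -0.039, 0.002]
force: [0.5, -0.1, 5.8]
opening: 0.659
grasp_force: 44.0
t: 5.32
ee_pos: [0.6148, 0.073, 0.1459]
tool_rot: [0.0, 0.999, -0.039, -0.0]
force: [-0.9, 0.5, -1.7]
opening: 0.66
grasp_force: 43.3
t 5.33 tcp [0.6148 0.073  0.1459] turn [ 0.     0.001 -0.   ] shift cm [ 3.86 18.27 10.79] open 0.660 grip 43.3 F [-0.9  0.5 -1.7]
top 533 zt 0.49 w [0.615  0.0731] loc [0.0335 0.0948] ext [0.042 0.088]
scene 188 zt 0.487 w [0.6181 0.0723] loc [0.0367 0.0943] ext [0.039 0.088]
top 45 zt 0.107 w [ 0.5533 -0.1118] loc [-0.0136 -0.0943] ext [0.02  0.022]
scene 40 zt 0.105 w [ 0.5548 -0.111 ] loc [-0.0122 -0.0934] ext [0.024 0.024]
```

```bash
python3 -m jog '{"delta_pos":[[1,3.6,0],[1,3.7,0],[1,3.7,0],[0.9,3.7,0],[0,3.6,0],[0,0,0],[0,0,0],[0,0,3],[0,0,3],[0,0,2.5],[0,0,1.4],[0,0,0.8],[0,0,0],[0,0,0]],"turn":[[0,0,0],[0,0,0],[0,0,0],[0,0,0],[0,0,0],[0,0,0],[0,0,0],[0,0,0],[0,0,0],[0,0,0],[0,0,0],[0,0,0],[0,0,0],[0,0,0]],"claw":[0.5,0.5,0.5,0.5,0.5,0.5,0.5,0.5,0.5,0.5,0.5,0.5,0.5,0.5]}'; python3 -c "
from go import *
rel([*wor([.072,-.088]),.038])"
```

```text
t: 7.28
ee_pos: [0.6407, -0.1126, 0.0404]
tool_rot: [0.0, 0.999, -0.039, 0.001]
force: [0.3, 0.5, -1.0]
opening: 0.662
grasp_force: 43.3
t 7.28 tcp [ 0.6407 -0.1126  0.0404] turn [ 0.    -0.002 -0.   ] shift cm [-0.16 -0.04  0.24] open 0.662 grip 43.3 F [ 0.3  0.5 -1. ]
```

```bash
python3 -m jog '{"delta_pos":[[0,0,0.2],[0,0,0],[0,0,0],[0,0,0],[0,0,0],[0,0,-2],[0,0,-4],[0,0,-5],[-4,0.3,-1],[-4.4,0.3,0],[0,0,0],[0,0,0]],"turn":[[0,0,0],[0,0,0],[0,0,0],[0,0,0],[0,0,0],[0,0,0],[0,0,0],[0,0,0],[0,0,0],[0,0,0],[0,0,0],[0,0,0]],"claw":[0.5,0.5,0.2,0.2,0.2,0.2,0.2,0.2,0.2,0.2,0.2,0.2]}'; python3 -c "
from go import *
rel([*wor([-.0135,-.094]),.058])"
```

```text
t: 8.78
ee_pos: [0.5566, -0.1122, 0.1589]
tool_rot: [0.0, 0.999, -0.039, 0.002]
force: [-0.6, -1.3, -1.1]
opening: 0.797
grasp_force: 0.0
t 8.78 tcp [ 0.5566 -0.1122  0.1589] turn [ 0.001 -0.003 -0.   ] shift cm [-0.33 -0.05 10.09] open 0.797 grip 0.0 F [-0.6 -1.3 -1.1]
```

```bash
python3 -m jog '{"delta_pos":[[-0.2,0,2],[0,0,3],[0,0,3],[0,0,1.9],[0,0,0],[0,0,0],[0,0,0],[0,0,0],[0,0,0],[0,0,0],[0,0,-1],[0,0,-3],[0,0,-4],[0,0,-4],[0,0,0],[0,0,0]],"turn":[[0,0,0],[0,0,0],[0,0,0],[0,0,0],[0,0,0],[0,0,0],[0,0,0],[0,0,0],[0,0,0],[0,0,0],[0,0,0],[0,0,0],[0,0,0],[0,0,0],[0,0,0],[0,0,0]],"claw":[0.2,0.2,0.2,0.2,0.2,0.2,0.6,0.6,0.6,0.6,0.6,0.6,0.6,0.6,0.6,0.6]}' 40;  python3 -c "
from go import *
rel([*wor([.072,.085]),.058])"
```

```text
t: 10.78
ee_pos: [0.5527, -0.1115, 0.1764]
tool_rot: [-0.0, 0.999, -0.039, -0.002]
force: [-0.1, 0.2, -3.6]
opening: 0.593
grasp_force: 42.5
t 10.78 tcp [ 0.5527 -0.1115  0.1764] turn [-0.001  0.003 -0.   ] shift cm [  8.62 -17.91  11.84] open 0.593 grip 42.5 F [-0.1  0.2 -3.6]
```

```bash
python3 -m jog '{"delta_pos":[[1.7,-3.6,0],[1.7,-3.6,0],[1.7,-3.6,0],[1.7,-3.6,0],[1.7,-3.5,0],[0,0,0],[0,0,0],[0,0,3],[0,0,3],[0,0,3],[0,0,1.7],[0,0,0.9],[0,0,0],[0,0,0]],"turn":[[0,0,0],[0,0,0],[0,0,0],[0,0,0],[0,0,0],[0,0,0],[0,0,0],[0,0,0],[0,0,0],[0,0,0],[0,0,0],[0,0,0],[0,0,0],[0,0,0]],"claw":[0.6,0.6,0.6,0.6,0.6,0.6,0.6,0.6,0.6,0.6,0.6,0.6,0.6,0.6]}'; python3 -c "
from go import *
rel([*wor([.072,.085]),.058])"
```

```text
t: 12.52
ee_pos: [0.6534, 0.06, 0.0639]
tool_rot: [-0.0, 0.999, -0.039, 0.001]
force: [0.0, 0.3, -2.9]
opening: 0.593
grasp_force: 42.7
t 12.53 tcp [0.6534 0.06   0.0639] turn [-0.    -0.003 -0.   ] shift cm [-0.08 -0.03  0.59] open 0.593 grip 42.7 F [ 0.   0.3 -2.9]
```

```bash
python3 -m jog '{"delta_pos":[[0,0,0.3],[0,0,0.2],[0,0,0],[0,0,0],[0,0,0],[0,0,0],[0,0,-2],[0,0,-4],[0,0,-6],[0,0,-2],[0,0,0]],"turn":[[0,0,0],[0,0,0],[0,0,0],[0,0,0],[0,0,0],[0,0,0],[0,0,0],[0,0,0],[0,0,0],[0,0,0],[0,0,0]],"claw":[0.6,0.6,0.6,0.6,0.28,0.28,0.28,0.28,0.28,0.28,0.28]}'; python3 -c "
from go import *
look([.5315,-.306]);look([.6538,.0603]);look(wor([.072,-.088]))
rel([.5315,-.306,.048])"
```

```text
t: 13.9
ee_pos: [0.654, 0.0601, 0.202]
tool_rot: [-0.0, 0.999, -0.039, 0.004]
force: [0.1, 1.1, 0.0]
opening: 0.724
grasp_force: 0.0
top 46 zt 0.098 w [ 0.5314 -0.3062] loc [-0.0203 -0.2899] ext [0.023 0.022]
scene 50 zt 0.096 w [ 0.5307 -0.306 ] loc [-0.021  -0.2897] ext [0.028 0.023]
top 552 zt 0.541 w [0.6515 0.06  ] loc [0.0709 0.0846] ext [0.041 0.088]
scene 211 zt 0.536 w [0.6557 0.0606] loc [0.075  0.0855] ext [0.044 0.089]
top 135 zt 0.075 w [ 0.6377 -0.1118] loc [ 0.0705 -0.0877] ext [0.05  0.048]
scene 179 zt 0.072 w [ 0.64   -0.1121] loc [ 0.0729 -0.0879] ext [0.05 0.05]
t 14.20 tcp [0.6516 0.06   0.195 ] turn [ 0.     0.004 -0.   ] shift cm [-9.12 37.43 14.7 ] open 0.716 grip 0.0 F [ 0.   0.7 -0. ]
```

```bash
python3 -m jog '{"delta_pos":[[-1,4.2,0],[-1,4.2,0],[-1,4.2,0],[-1,4.2,0],[-1,4.2,0],[-1,4.1,0],[-1,4.1,0],[-1,4.1,0],[-1,4.1,0],[0,0,4],[0,0,0],[0,0,0],[0,0,0]],"turn":[[0,0,0],[0,0,0],[0,0,0],[0,0,0],[0,0,0],[0,0,0],[0,0,0],[0,0,0],[0,0,0],[0,0,0],[0,0,0],[0,0,0],[0,0,0]],"claw":[0.12,0.12,0.12,0.12,0.12,0.12,0.12,0.12,0.12,0.12,0.12,0.12,0.12]}'; python3 -c "
from go import *
rel([.5315,-.306,.048])"
```

```text
t: 15.82
ee_pos: [0.5345, -0.3057, 0.1592]
tool_rot: [0.001, 0.999, -0.039, 0.001]
force: [0.6, 0.7, 0.5]
opening: 0.876
grasp_force: 0.0
t 15.82 tcp [ 0.5345 -0.3057  0.1592] turn [ 0.002 -0.003  0.001] shift cm [-0.3   0.06 11.12] open 0.876 grip 0.0 F [0.6 0.7 0.5]
```

Descend, grip, lift.

```bash
python3 -m jog '{"delta_pos":[[-0.2,0,3],[0,0,3],[0,0,3],[0,0,2],[0,0,0],[0,0,0],[0,0,0],[0,0,0],[0,0,0],[0,0,0],[0,0,0],[0,0,-1],[0,0,-3],[0,0,-4],[0,0,-5],[0,0,0],[0,0,0]],"turn":[[0,0,0],[0,0,0],[0,0,0],[0,0,0],[0,0,0],[0,0,0],[0,0,0],[0,0,0],[0,0,0],[0,0,0],[0,0,0],[0,0,0],[0,0,0],[0,0,0],[0,0,0],[0,0,0],[0,0,0]],"claw":[0.12,0.12,0.12,0.12,0.12,0.12,0.6,0.6,0.6,0.6,0.6,0.6,0.6,0.6,0.6,0.6,0.6]}' 40;  python3 -c "
from go import *
rel([*wor([0,.085]),.058])"
```

```text
t: 17.95
ee_pos: [0.5309, -0.3052, 0.1761]
tool_rot: [-0.001, 0.999, -0.039, -0.001]
force: [-1.2, -0.4, -1.5]
opening: 0.595
grasp_force: 42.1
t 17.95 tcp [ 0.5309 -0.3052  0.1761] turn [-0.001  0.002 -0.   ] shift cm [  2.08 -37.39  11.81] open 0.595 grip 42.1 F [-1.2 -0.4 -1.5]
```

```bash
python3 -m jog '{"delta_pos":[[0,-4.1,-0.5],[0,-4.2,-0.5],[0,-4.2,0],[0.3,-4.2,0],[0.3,-4.2,0],[0.3,-4.2,0],[0.3,-4.2,0],[0.3,-4.1,0],[0.3,-4,0],[0,0,0],[0,0,0],[0,0,3],[0,0,3],[0,0,3],[0,0,2],[0,0,1],[0,0,0],[0,0,0]],"turn":[[0,0,0],[0,0,0],[0,0,0],[0,0,0],[0,0,0],[0,0,0],[0,0,0],[0,0,0],[0,0,0],[0,0,0],[0,0,0],[0,0,0],[0,0,0],[0,0,0],[0,0,0],[0,0,0],[0,0,0],[0,0,0]],"claw":[0.6,0.6,0.6,0.6,0.6,0.6,0.6,0.6,0.6,0.6,0.6,0.6,0.6,0.6,0.6,0.6,0.6,0.6]}'; python3 -c "
from go import *
rel([*wor([0,.085]),.058])"
```

```text
t: 20.2
ee_pos: [0.5794, 0.0654, 0.0684]
tool_rot: [0.0, 0.999, -0.039, 0.001]
force: [-0.1, -0.9, -1.0]
opening: 0.594
grasp_force: 42.3
t 20.20 tcp [0.5794 0.0654 0.0684] turn [-0.    -0.002 -0.001] shift cm [ 0.13 -0.06  1.04] open 0.594 grip 42.3 F [-0.1 -0.9 -1. ]
```

```bash
python3 -m jog '{"delta_pos":[[0.1,0,0.5],[0,0,0.4],[0,0,0],[0,0,0],[0,0,0],[0,0,0],[0,0,-2],[0,0,-4],[0,0,-6],[0,0,-2],[0,0,0]],"turn":[[0,0,0],[0,0,0],[0,0,0],[0,0,0],[0,0,0],[0,0,0],[0,0,0],[0,0,0],[0,0,0],[0,0,0],[0,0,0]],"claw":[0.6,0.6,0.6,0.6,0.28,0.28,0.28,0.28,0.28,0.28,0.28]}'; python3 -c "
from go import *
look([.376,-.304])
rel([.376,-.304,.048])"
```

```text
t: 21.58
ee_pos: [0.5808, 0.0658, 0.2008]
tool_rot: [-0.0, 0.999, -0.039, 0.003]
force: [0.4, 0.1, -0.5]
opening: 0.721
grasp_force: 0.0
top 48 zt 0.098 w [ 0.3748 -0.3044] loc [-0.1766 -0.3002] ext [0.021 0.022]
scene 42 zt 0.096 w [ 0.3764 -0.3043] loc [-0.1749 -0.3001] ext [0.024 0.023]
t 21.68 tcp [0.5791 0.0657 0.1968] turn [ 0.     0.002 -0.   ] shift cm [-17.36  38.44  14.88] open 0.721 grip 0.0 F [ 0.2  0.1 -0.6]
```

```bash
python3 -m jog '{"delta_pos":[[-1.75,3.85,0],[-1.75,3.85,0],[-1.75,3.85,0],[-1.75,3.85,0],[-1.75,3.85,0],[-1.75,3.85,0],[-1.75,3.85,0],[-1.75,3.85,0],[-1.75,3.85,0],[-1.7,3.8,0],[0,0,4],[0,0,0],[0,0,0],[0,0,0]],"turn":[[0,0,0],[0,0,0],[0,0,0],[0,0,0],[0,0,0],[0,0,0],[0,0,0],[0,0,0],[0,0,0],[0,0,0],[0,0,0],[0,0,0],[0,0,0],[0,0,0]],"claw":[0.12,0.12,0.12,0.12,0.12,0.12,0.12,0.12,0.12,0.12,0.12,0.12,0.12,0.12]}'; python3 -c "
from go import *
rel([.3758,-.304,.048])"
```

```text
t: 23.42
ee_pos: [0.3765, -0.304, 0.1596]
tool_rot: [0.001, 0.999, -0.039, 0.001]
force: [0.6, -0.4, 0.1]
opening: 0.879
grasp_force: 0.0
t 23.43 tcp [ 0.3765 -0.304   0.1596] turn [ 0.002 -0.002  0.001] shift cm [-0.07  0.   11.16] open 0.879 grip 0.0 F [ 0.6 -0.4  0.1]
```

```bash
python3 -m jog '{"delta_pos":[[0,0,3],[0,0,3],[0,0,3],[0,0,2],[0,0,0],[0,0,0],[0,0,0],[0,0,0],[0,0,0],[0,0,0],[0,0,0],[0,0,-1],[0,0,-3],[0,0,-4],[0,0,-5],[0,0,0],[0,0,0]],"turn":[[0,0,0],[0,0,0],[0,0,0],[0,0,0],[0,0,0],[0,0,0],[0,0,0],[0,0,0],[0,0,0],[0,0,0],[0,0,0],[0,0,0],[0,0,0],[0,0,0],[0,0,0],[0,0,0],[0,0,0]],"claw":[0.12,0.12,0.12,0.12,0.12,0.12,0.6,0.6,0.6,0.6,0.6,0.6,0.6,0.6,0.6,0.6,0.6]}' 40;  python3 -m jog '{"delta_pos":[[1,-3.8,-0.5],[1,-3.8,-0.5],[1.1,-3.9,0],[1.1,-3.9,0],[1.1,-3.9,0],[1.1,-3.9,0],[1,-3.8,0],[1,-3.8,0],[1,-3.8,0],[1,-3.8,0],[0,0,0],[0,0,0],[0,0,3],[0,0,3],[0,0,3],[0,0,2],[0,0,1],[0,0,0],[0,0,0]],"turn":[[0,0,0],[0,0,0],[0,0,0],[0,0,0],[0,0,0],[0,0,0],[0,0,0],[0,0,0],[0,0,0],[0,0,0],[0,0,0],[0,0,0],[0,0,0],[0,0,0],[0,0,0],[0,0,0],[0,0,0],[0,0,0],[0,0,0]],"claw":[0.6,0.6,0.6,0.6,0.6,0.6,0.6,0.6,0.6,0.6,0.6,0.6,0.6,0.6,0.6,0.6,0.6,0.6,0.6]}'; python3 -c "
from go import *
rel([*wor([-.072,.085]),.058])"
```

```text
t: 25.55
ee_pos: [0.3752, -0.3035, 0.1776]
tool_rot: [-0.0, 0.999, -0.039, -0.001]
force: [-0.1, -1.2, -3.2]
opening: 0.592
grasp_force: 42.1
t: 27.92
ee_pos: [0.5101, 0.0705, 0.0694]
tool_rot: [-0.0, 0.999, -0.039, 0.001]
force: [-0.5, -0.5, 0.3]
opening: 0.59
grasp_force: 42.4
t 27.93 tcp [0.5101 0.0705 0.0694] turn [-0.    -0.002 -0.001] shift cm [-0.11 -0.1   1.14] open 0.590 grip 42.4 F [-0.5 -0.5  0.3]
```

```bash
python3 -m jog '{"delta_pos":[[0,0,0.5],[0,0,0.5],[0,0,0],[0,0,0],[0,0,0],[0,0,0],[0,0,-2],[0,0,-4],[0,0,-6],[0,0,-2],[0,0,0]],"turn":[[0,0,0],[0,0,0],[0,0,0],[0,0,0],[0,0,0],[0,0,0],[0,0,0],[0,0,0],[0,0,0],[0,0,0],[0,0,0]],"claw":[0.6,0.6,0.6,0.6,0.28,0.28,0.28,0.28,0.28,0.28,0.28]}'; python3 -c "
from go import *
look([.604,-.358]);look([.464,-.3945]);look(wor([.072,-.088]))
rel([.604,-.358,.028])"
```

```text
t: 29.3
ee_pos: [0.5105, 0.0708, 0.2004]
tool_rot: [-0.0, 0.999, -0.039, 0.002]
force: [-0.0, -0.4, -0.9]
opening: 0.723
grasp_force: 0.0
top 143 zt 0.065 w [ 0.604  -0.3579] loc [ 0.0561 -0.3357] ext [0.05  0.049]
scene 235 zt 0.062 w [ 0.6029 -0.3579] loc [ 0.0551 -0.3358] ext [0.052 0.05 ]
top 50 zt 0.066 w [ 0.4312 -0.4028] loc [-0.1127 -0.394 ] ext [0.022 0.038]
scene 88 zt 0.062 w [ 0.4339 -0.402 ] loc [-0.1101 -0.3929] ext [0.029 0.046]
top 132 zt 0.075 w [ 0.6389 -0.1117] loc [ 0.0717 -0.0876] ext [0.046 0.048]
scene 181 zt 0.072 w [ 0.6404 -0.1131] loc [ 0.0733 -0.0888] ext [0.051 0.05 ]
t 29.60 tcp [0.5085 0.0707 0.1962] turn [ 0.     0.004 -0.   ] shift cm [12.86 42.   16.82] open 0.720 grip 0.0 F [ 0.9  0.8 -1.6]
```

jB has been knocked nearer, to about (0.42, -0.40), so I'll measure it again later. I'm going to jA now.

```bash
python3 -m jog '{"delta_pos":[[1.2,4,-1],[1.2,4,-1],[1.2,4,0],[1.2,4,0],[1.2,4,0],[1.2,4,0],[1.3,4,0],[1.3,3.5,0],[1.3,3.5,0],[1.2,3.5,0],[0,3.5,2],[0,0,4],[0,0,4],[0,0,0],[0,0,0],[0,0,0]],"turn":[[0,0,0],[0,0,0],[0,0,0],[0,0,0],[0,0,0],[0,0,0],[0,0,0],[0,0,0],[0,0,0],[0,0,0],[0,0,0],[0,0,0],[0,0,0],[0,0,0],[0,0,0],[0,0,0]],"claw":[0.1,0.1,0.1,0.1,0.1,0.1,0.1,0.1,0.1,0.1,0.1,0.1,0.1,0.1,0.1,0.1]}'; python3 -c "
from go import *
rel([.6035,-.358,.028]); look([.425,-.40],.06,.03)"
```

```text
t: 31.6
ee_pos: [0.6004, -0.3583, 0.1215]
tool_rot: [0.001, 0.999, -0.039, 0.002]
force: [-0.3, 0.6, 0.1]
opening: 0.9
grasp_force: 0.0
t 31.60 tcp [ 0.6004 -0.3583  0.1215] turn [ 0.003 -0.004  0.   ] shift cm [ 0.3  -0.05  9.35] open 0.900 grip 0.0 F [-0.3  0.6  0.1]
top 123 zt 0.066 w [ 0.4189 -0.4043] loc [-0.1248 -0.3964] ext [0.047 0.048]
scene 169 zt 0.062 w [ 0.4214 -0.4057] loc [-0.1222 -0.3977] ext [0.051 0.045]
```

```bash
python3 -m jog '{"delta_pos":[[0.3,0,3],[0,0,3],[0,0,2.2],[0,0,1],[0,0,0],[0,0,0],[0,0,0],[0,0,0],[0,0,0],[0,0,0],[0,0,0],[0,0,-1],[0,0,-3],[0,0,-4],[0,0,-4],[0,0,0],[0,0,0]],"turn":[[0,0,0],[0,0,0],[0,0,0],[0,0,0],[0,0,0],[0,0,0],[0,0,0],[0,0,0],[0,0,0],[0,0,0],[0,0,0],[0,0,0],[0,0,0],[0,0,0],[0,0,0],[0,0,0],[0,0,0]],"claw":[0.1,0.1,0.1,0.1,0.1,0.1,0.5,0.5,0.5,0.5,0.5,0.5,0.5,0.5,0.5,0.5,0.5]}' 40;  python3 -m jog '{"delta_pos":[[-0.8,-3.5,0],[-0.8,-3.6,0],[-0.8,-3.6,0],[-0.8,-3.6,0],[-0.8,-3.5,0],[-0.8,-3.5,0],[-0.8,-3.5,0],[0,0,0],[0,0,0],[0,0,3],[0,0,3],[0,0,2],[0,0,1.5],[0,0,0],[0,0,0]],"turn":[[0,0,0],[0,0,0],[0,0,0],[0,0,0],[0,0,0],[0,0,0],[0,0,0],[0,0,0],[0,0,0],[0,0,0],[0,0,0],[0,0,0],[0,0,0],[0,0,0],[0,0,0]],"claw":[0.5,0.5,0.5,0.5,0.5,0.5,0.5,0.5,0.5,0.5,0.5,0.5,0.5,0.5,0.5]}'; python3 -c "
from go import *
rel([*wor([0,-.088]),.038])"
```

```text
t: 33.83
ee_pos: [0.6012, -0.3571, 0.1438]
tool_rot: [-0.001, 0.999, -0.039, -0.002]
force: [-0.3, -0.2, -3.5]
opening: 0.657
grasp_force: 44.0
t: 35.7
ee_pos: [0.5664, -0.1067, 0.0521]
tool_rot: [0.0, 0.999, -0.039, 0.001]
force: [-1.3, 0.0, -2.1]
opening: 0.658
grasp_force: 44.0
t 35.70 tcp [ 0.5664 -0.1067  0.0521] turn [ 0.    -0.002 -0.001] shift cm [ 0.09 -0.03  1.41] open 0.658 grip 44.0 F [-1.3  0.  -2.1]
```

```bash
python3 -m jog '{"delta_pos":[[0.1,0,0.7],[0,0,0.5],[0,0,0],[0,0,0],[0,0,0],[0,0,0],[0,0,-2],[0,0,-4],[0,0,-6],[0,0,-2],[0,0,0]],"turn":[[0,0,0],[0,0,0],[0,0,0],[0,0,0],[0,0,0],[0,0,0],[0,0,0],[0,0,0],[0,0,0],[0,0,0],[0,0,0]],"claw":[0.5,0.5,0.5,0.5,0.2,0.2,0.2,0.2,0.2,0.2,0.2]}'; python3 -c "
from go import *
look([.42,-.405],.035)
rel([.42,-.405,.028])"
```

```text
t: 37.08
ee_pos: [0.5682, -0.1067, 0.1826]
tool_rot: [0.001, 0.999, -0.039, 0.003]
force: [-0.2, 0.0, -0.2]
opening: 0.801
grasp_force: 0.0
top 133 zt 0.065 w [ 0.419  -0.4033] loc [-0.1247 -0.3954] ext [0.047 0.05 ]
scene 177 zt 0.062 w [ 0.4205 -0.4038] loc [-0.1232 -0.3958] ext [0.053 0.05 ]
t 37.17 tcp [ 0.5662 -0.1062  0.1784] turn [-0.     0.001 -0.   ] shift cm [-12.25  30.93  15.04] open 0.802 grip 0.0 F [-0.5 -0.3 -0.2]
```

```bash
python3 -m jog '{"delta_pos":[[-1.2,3.1,0],[-1.2,3.1,0],[-1.2,3.1,0],[-1.2,3.1,0],[-1.2,3.1,0],[-1.2,3.1,0],[-1.2,3.1,0],[-1.2,3.1,0],[-1.2,3.0,0],[-1.2,3.0,0],[0,0,0],[0,0,0],[0,0,0]],"turn":[[0,0,0],[0,0,0],[0,0,0],[0,0,0],[0,0,0],[0,0,0],[0,0,0],[0,0,0],[0,0,0],[0,0,0],[0,0,0],[0,0,0],[0,0,0]],"claw":[0.15,0.15,0.15,0.15,0.15,0.15,0.15,0.15,0.15,0.15,0.15,0.15,0.15]}'; python3 -c "
from go import *
rel([.4200,-.4037,.028])
for n in('top','scene'):
    q=cloud(snap(n)).reshape(-1,3);q=q[np.isfinite(q).all(1)]
    m=(abs(q[:,0]-.42)<.06)&(q[:,1]>-.6)&(q[:,1]<-.40)&(q[:,2]>.01)&(q[:,2]<.16);p=q[m]
    print(n,[(round(a,3),int(((p[:,1]>a)&(p[:,1]<=a+.01)).sum()),) for a in np.arange(-.52,-.40,.01)])
"
```

```text
t: 38.8
ee_pos: [0.4233, -0.4028, 0.1786]
tool_rot: [-0.001, 0.999, -0.038, -0.0]
force: [1.2, -0.8, -0.1]
opening: 0.85
grasp_force: 0.0
t 38.80 tcp [ 0.4233 -0.4028  0.1786] turn [-0.001  0.001  0.001] shift cm [-0.33  0.11 15.06] open 0.850 grip 0.0 F [ 1.2 -0.8 -0.1]
top [(np.float64(-0.52), 141), (np.float64(-0.51), 6), (np.float64(-0.5), 0), (np.float64(-0.49), 0), (np.float64(-0.48), 0), (np.float64(-0.47), 0), (np.float64(-0.46), 0), (np.float64(-0.45), 0), (np.float64(-0.44), 0), (np.float64(-0.43), 8), (np.float64(-0.42), 2), (np.float64(-0.41), 0)]
scene [(np.float64(-0.52), 124), (np.float64(-0.51), 6), (np.float64(-0.5), 0), (np.float64(-0.49), 0), (np.float64(-0.48), 0), (np.float64(-0.47), 0), (np.float64(-0.46), 0), (np.float64(-0.45), 0), (np.float64(-0.44), 17), (np.float64(-0.43), 90), (np.float64(-0.42), 92), (np.float64(-0.41), 96)]
```

```bash
python3 -m jog '{"delta_pos":[[-0.3,0.1,3],[0,0,4],[0,0,4],[0,0,2.5],[0,0,1.4],[0,0,0],[0,0,0],[0,0,0],[0,0,0],[0,0,0],[0,0,0],[0,0,-1],[0,0,-3],[0,0,-4],[0,0,-5],[0,0,0],[0,0,0]],"turn":[[0,0,0],[0,0,0],[0,0,0],[0,0,0],[0,0,0],[0,0,0],[0,0,0],[0,0,0],[0,0,0],[0,0,0],[0,0,0],[0,0,0],[0,0,0],[0,0,0],[0,0,0],[0,0,0],[0,0,0]],"claw":[0.12,0.12,0.12,0.12,0.12,0.12,0.5,0.5,0.5,0.5,0.5,0.5,0.5,0.5,0.5,0.5,0.5]}' 40;  python3 -m jog '{"delta_pos":[[0.6,-3.4,0],[0.6,-3.4,0],[0.6,-3.4,0],[0.6,-3.4,0],[0.6,-3.4,0],[0.6,-3.4,0],[0.6,-3.4,0],[0.5,-3.4,0],[0.5,-3.4,0],[0,0,0],[0,0,0],[0,0,3],[0,0,3],[0,0,2],[0,0,1.5],[0,0,1],[0,0,0],[0,0,0]],"turn":[[0,0,0],[0,0,0],[0,0,0],[0,0,0],[0,0,0],[0,0,0],[0,0,0],[0,0,0],[0,0,0],[0,0,0],[0,0,0],[0,0,0],[0,0,0],[0,0,0],[0,0,0],[0,0,0],[0,0,0],[0,0,0]],"claw":[0.5,0.5,0.5,0.5,0.5,0.5,0.5,0.5,0.5,0.5,0.5,0.5,0.5,0.5,0.5,0.5,0.5,0.5]}'; python3 -c "
from go import *
rel([*wor([-.072,-.088]),.038])"
```

```text
t: 41.02
ee_pos: [0.4193, -0.4041, 0.1589]
tool_rot: [-0.001, 0.999, -0.039, -0.001]
force: [-0.0, 1.4, -2.9]
opening: 0.656
grasp_force: 43.5
t: 43.28
ee_pos: [0.4964, -0.1041, 0.0562]
tool_rot: [0.0, 0.999, -0.039, 0.001]
force: [-0.2, 0.2, -2.2]
opening: 0.654
grasp_force: 43.6
t 43.27 tcp [ 0.4964 -0.1041  0.0562] turn [ 0.001 -0.002 -0.   ] shift cm [-0.1  -0.31  1.82] open 0.654 grip 43.6 F [-0.2  0.2 -2.2]
```

```bash
python3 -m jog '{"delta_pos":[[0,-0.3,0.9],[0,0,0.7],[0,0,0],[0,0,0],[0,0,0],[0,0,0],[0,0,-2],[0,0,-4],[0,0,-6],[0,0,-4],[0,0,0],[0,0,0]],"turn":[[0,0,0],[0,0,0],[0,0,0],[0,0,0],[0,0,0],[0,0,0],[0,0,0],[0,0,0],[0,0,0],[0,0,0],[0,0,0],[0,0,0]],"claw":[0.5,0.5,0.5,0.5,0.2,0.2,0.2,0.2,0.2,0.2,0.2,0.2]}'; python3 -c "
from go import *
from tray import bar
for n in('top','scene'):
    q=cloud(snap(n,n+'1.png')).reshape(-1,3);q=q[np.isfinite(q).all(1)]
    print(bar(q))
rel([.513,.3378,.02],.093)"
```

```text
t: 44.78
ee_pos: [0.4955, -0.1006, 0.1981]
tool_rot: [-0.0, 0.999, -0.039, -0.001]
force: [0.4, -0.1, -0.9]
opening: 0.798
grasp_force: 0.0
{'yaw': np.float64(0.091), 'tip': array([0.6485, 0.3483]), 'pin': array([0.3992, 0.3255]), 'L': np.float64(0.2503), 'mid': array([0.5147, 0.3361]), 'w': np.float64(0.0301), 'z': np.float64(0.0296)}
{'yaw': np.float64(0.0913), 'tip': array([0.6521, 0.3522]), 'pin': array([0.3969, 0.3288]), 'L': np.float64(0.2563), 'mid': array([0.5124, 0.3394]), 'w': np.float64(0.0341), 'z': np.float64(0.0296)}
t 44.88 tcp [ 0.4949 -0.1004  0.1969] turn [-0.001  0.004 -0.171] shift cm [  5.87 -43.47  17.69] open 0.800 grip 0.0 F [-0.  -0.4 -0.8]
```

View pics/top1.png

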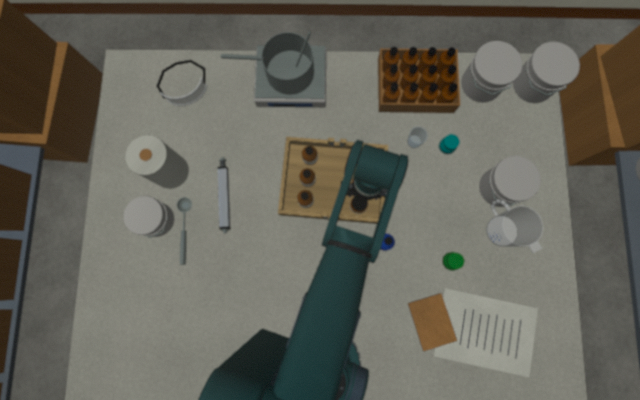

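```bash
python3 -m jog '{"delta_pos":[[0,0,0],[0.6,-4.4,0],[0.6,-4.4,0],[0.6,-4.4,0],[0.6,-4.4,0],[0.6,-4.4,0],[0.6,-4.3,0],[0.6,-4.3,0],[0.6,-4.3,0],[0.6,-4.3,0],[0.5,-4.3,0],[0,0,4],[0,0,4],[0,0,3],[0,0,0],[0,0,0],[0,0,0]],"turn":[[0,0,-0.17],[0,0,0],[0,0,0],[0,0,0],[0,0,0],[0,0,0],[0,0,0],[0,0,0],[0,0,0],[0,0,0],[0,0,0],[0,0,0],[0,0,0],[0,0,0],[0,0,0],[0,0,0],[0,0,0]],"claw":[0.3,0.3,0.3,0.3,0.3,0.3,0.3,0.3,0.3,0.3,0.3,0.3,0.3,0.3,0.3,0.3,0.3]}'; python3 -c "
from go import *
rel([.5133,.3377,.026],.092)
for p in ([.072,-.088],[0,-.088],[-.072,-.088],[.072,.085],[0,.085],[-.072,.085]): look(wor(p),.035)
snap('top','top2.png')
"
```

```text
t: 47.0
ee_pos: [0.5159, 0.3384, 0.0913]
tool_rot: [-0.001, 0.999, 0.046, 0.002]
force: [-0.8, -0.1, 0.8]
opening: 0.698
grasp_force: 0.0
t 47.00 tcp [0.5159 0.3384 0.0913] turn [-0.001 -0.003 -0.   ] shift cm [-0.26  0.04  6.53] open 0.698 grip 0.0 F [-0.8 -0.1  0.8]
top 127 zt 0.075 w [ 0.6393 -0.1118] loc [ 0.0721 -0.0876] ext [0.048 0.048]
scene 182 zt 0.072 w [ 0.6407 -0.1125] loc [ 0.0736 -0.0882] ext [0.05  0.052]
top 149 zt 0.075 w [ 0.5675 -0.1053] loc [ 0.0001 -0.0867] ext [0.046 0.047]
scene 156 zt 0.072 w [ 0.568  -0.1059] loc [ 0.0006 -0.0873] ext [0.052 0.048]
top 147 zt 0.074 w [ 0.4955 -0.1004] loc [-0.0721 -0.0875] ext [0.048 0.05 ]
scene 139 zt 0.073 w [ 0.4966 -0.0998] loc [-0.071  -0.0868] ext [0.054 0.051]
top 40 zt 0.108 w [0.652  0.0606] loc [0.0714 0.0852] ext [0.023 0.019]
scene 39 zt 0.106 w [0.6532 0.0614] loc [0.0725 0.0861] ext [0.022 0.024]
top 38 zt 0.108 w [0.578  0.0664] loc [-0.0029  0.0853] ext [0.022 0.022]
scene 34 zt 0.106 w [0.577  0.0661] loc [-0.0038  0.0848] ext [0.026 0.025]
top 42 zt 0.109 w [0.509  0.0712] loc [-0.072   0.0846] ext [0.022 0.022]
scene 34 zt 0.105 w [0.5076 0.0712] loc [-0.0735  0.0846] ext [0.026 0.025]
```

```bash
python3 -m jog '{"delta_pos":[[-0.2,0,2.5],[0,0,2.3],[0,0,1.2],[0,0,0.5],[0,0,0],[0,0,0],[0,0,0],[0,0,0],[0,0,0],[0,0,0],[0,0,0],[0,0,0]],"turn":[[0,0,0],[0,0,0],[0,0,0],[0,0,0],[0,0,0],[0,0,0],[0,0,0],[0,0,0],[0,0,0],[0,0,0],[0,0,0],[0,0,0]],"claw":[0.3,0.3,0.3,0.3,0.3,0.3,0.9,0.9,0.9,0.9,0.9,0.9]}' 80; python3 -m jog '{"delta_pos":[[0,0,-1],[0,0,-3],[0,0,-4],[0,0,-5],[0,0,-3],[0,0,0],[0,0,0],[0,0,0]],"turn":[[0,0,0],[0,0,0],[0,0,0],[0,0,0],[0,0,0],[0,0,0],[0,0,0],[0,0,0]],"claw":[0.9,0.9,0.9,0.9,0.9,0.9,0.9,0.9]}'; python3 -c "
from go import *
rel([*wor([-.02,0]),.18])
for n in('top','scene'):
    q=cloud(snap(n,n+'3.png')).reshape(-1,3);q=q[np.isfinite(q).all(1)]
    m=(abs(q[:,0]-.51)<.17)&(abs(q[:,1]-.338)<.06)&(q[:,2]>.13)&(q[:,2]<.20)
    p=q[m];e=telemetry.get_obs()['ee_pos'];a=(p-e)@[np.cos(.092),np.sin(.092),0]
    print(n,len(p),a.min().round(4),a.max().round(4))
    t=p[(abs(a)>.045)&(abs(a)<.1)];
    for s in (-1,1):
        w=p[(s*a>.045)&(s*a<.1)];print(s,np.percentile(w[:,2],[50,90]).round(4)-e[2].round(4))
"
```

```text
t: 49.15
ee_pos: [0.5134, 0.3382, 0.0254]
tool_rot: [-0.001, 0.999, 0.046, 0.001]
force: [-0.7, 0.8, 5.3]
opening: 0.332
grasp_force: 81.3
t: 50.15
ee_pos: [0.5116, 0.3369, 0.1809]
tool_rot: [0.001, 0.999, 0.046, -0.003]
force: [-0.6, 0.8, -3.4]
opening: 0.334
grasp_force: 80.5
t 50.15 tcp [0.5116 0.3369 0.1809] turn [0.003 0.005 0.17 ] shift cm [ 7.02 34.97  0.09] open 0.334 grip 80.5 F [-0.6  0.8 -3.4]
top 344 -0.0627 0.1367
-1 [0.0046 0.0068]
1 [0.0027 0.0062]
scene 672 -0.1166 0.1383
-1 [-0.0015  0.0054]
1 [-0.0029  0.0043]
```

```bash
python3 -m jog '{"delta_pos":[[0,0,-1],[0.4,3.6,0],[0.6,3.6,0],[0.6,3.5,0],[0.7,3.5,0],[0.7,3.5,0],[0.7,3.5,0],[0.7,3.5,0],[0.7,3.5,0],[0.7,3.4,0],[0.7,3.4,0],[0.5,0,0],[0,0,0],[0,0,0],[0,0,0],[0,0,0],[0,0,0]],"turn":[[0,0,0.17],[0,0,0],[0,0,0],[0,0,0],[0,0,0],[0,0,0],[0,0,0],[0,0,0],[0,0,0],[0,0,0],[0,0,0],[0,0,0],[0,-0.08,0],[0,-0.08,0],[0,0,0],[0,0,0],[0,0,0]],"claw":[0.9,0.9,0.9,0.9,0.9,0.9,0.9,0.9,0.9,0.9,0.9,0.9,0.9,0.9,0.9,0.9,0.9]}'; cat >> go.py <<'E'
def st():
    o=telemetry.get_obs();q=o['tool_rot'];Rc=R.from_quat([q[1],q[2],q[3],q[0]])
    xa=Rc.as_matrix()[:,0];za=Rc.as_matrix()[:,2]
    f=M.T@o['force'][:2]
    B=o['ee_pos']+.0104*za
    print('t %.2f'%o['t'],'tcp loc',(loc(o['ee_pos'])*1e3).round(1),'z %.1f'%(o['ee_pos'][2]*1e3),'B loc',(loc(B)*1e3).round(1),'z %.1f'%(B[2]*1e3),'tilt %.3f'%np.arcsin(-xa[2]),'yawerr %.4f'%(np.arctan2(xa[1],xa[0])-PSI),'roll %.4f'%Rc.as_matrix()[2,1],'Floc',f.round(1),'Fz %.1f'%o['force'][2],'open %.3f grip %.0f'%(o['opening'],o['grasp_force']))
E
python3 -c "
from go import *
st()
for n in('top','scene'):
    q=cloud(snap(n,n+'4.png')).reshape(-1,3);q=q[np.isfinite(q).all(1)]
    l=np.c_[(q[:,:2]-T0)@M,q[:,2]];p=l[(l[:,2]>.12)&(l[:,2]<.23)&(abs(l[:,1])<.035)&(abs(l[:,0])<.2)]
    for a in (-.13,-.1,-.08,-.06,.06,.08,.1,.115):
        k=p[abs(p[:,0]-a)<.008]
        if len(k)>3: print(n,a,len(k),(k[:,1].min()/2+k[:,1].max()/2).round(4),np.percentile(k[:,2],90).round(4))
    print(p[:,0].min().round(4),p[:,0].max().round(4))
"
```

```text
t: 52.38
ee_pos: [0.5549, -0.0164, 0.1945]
tool_rot: [-0.003, 0.996, -0.039, -0.079]
force: [0.3, 0.1, -3.3]
opening: 0.333
grasp_force: 80.5
t 52.38 tcp loc [-19.4   0.9] z 194.5 B loc [-21.1   0.9] z 184.2 tilt 0.159 yawerr 0.0002 roll -0.0000 Floc [0.3 0.1] Fz -3.3 open 0.333 grip 81
-0.0458 -0.0062
scene -0.1 20 -0.0025 0.2134
scene -0.08 12 -0.0008 0.2079
scene -0.06 10 -0.0069 0.2064
scene 0.06 71 -0.0 0.1874
scene 0.08 89 0.0018 0.1841
scene 0.1 43 0.0021 0.1745
scene 0.115 28 0.0023 0.1739
-0.1233 0.1163
```

```bash
python3 -m jog '{"delta_pos":[[0.45,0.09,2.95],[0.47,0,2.95],[0.32,0,1.97],[0,0,0],[0,0,0],[0,0,0]],"turn":[[0,0,0],[0,0,0],[0,0,0],[0,0,0],[0,0,0],[0,0,0]],"claw":[0.9,0.9,0.9,0.9,0.9,0.9]}';python3 -c "
from go import *
st()";python3 -m jog '{"delta_pos":[[0.16,0,0.98],[0.16,0,0.98],[0,0,0.2],[0,0,0],[0,0,0],[0,0,0]],"turn":[[0,0,0],[0,0,0],[0,0,0],[0,0,0],[0,0,0],[0,0,0]],"claw":[0.9,0.9,0.9,0.9,0.9,0.9]}';python3 -c "
from go import *
st();s=snap('scene');cv2.imwrite('pics/c5.png',cv2.resize(s['image'][160:280,240:420],None,fx=4,fy=4,interpolation=cv2.INTER_CUBIC))"
```

```text
t: 53.22
ee_pos: [0.5558, -0.0177, 0.1163]
tool_rot: [-0.003, 0.996, -0.039, -0.078]
force: [0.8, -0.4, -3.0]
opening: 0.336
grasp_force: 80.6
t 53.23 tcp loc [-18.4  -0.4] z 116.3 B loc [-20.   -0.4] z 106.1 tilt 0.157 yawerr -0.0002 roll 0.0002 Floc [ 0.9 -0.3] Fz -3.0 open 0.336 grip 81
t: 53.98
ee_pos: [0.5549, -0.0176, 0.0932]
tool_rot: [-0.003, 0.996, -0.039, -0.079]
force: [0.2, 0.4, -3.4]
opening: 0.335
grasp_force: 80.6
t 53.98 tcp loc [-19.4  -0.3] z 93.2 B loc [-21.   -0.3] z 82.9 tilt 0.159 yawerr -0.0002 roll 0.0001 Floc [0.2 0.4] Fz -3.4 open 0.335 grip 81
```

View pics/c5.png

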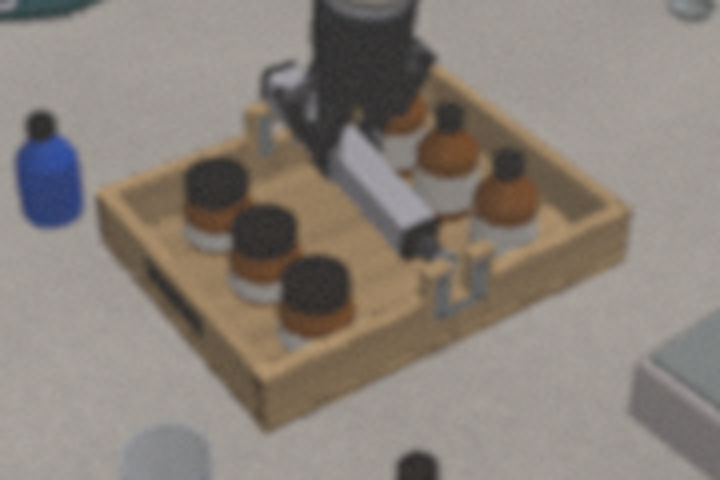

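The crop shows the plunger pin in line with the far slot at (458,262) and the pin end above the near wall at (280,80). All six items stand upright. Pushing forward in steps, watching the force.

```bash
python3 -m jog '{"delta_pos":[[0.4,0,-0.06],[0.4,0,-0.06],[0,0,0],[0,0,0]],"turn":[[0,0,0],[0,0,0],[0,0,0],[0,0,0]],"claw":[0.9,0.9,0.9,0.9]}' >/dev/null;python3 -c "
from go import *
st()";python3 -m jog '{"delta_pos":[[0.4,0,-0.06],[0.4,0,-0.06],[0,0,0],[0,0,0]],"turn":[[0,0,0],[0,0,0],[0,0,0],[0,0,0]],"claw":[0.9,0.9,0.9,0.9]}'>/dev/null;python3 -c "
from go import *
st()"
```

```text
t 54.52 tcp loc [-11.9  -0.3] z 92.6 B loc [-13.5  -0.3] z 82.4 tilt 0.161 yawerr -0.0002 roll 0.0002 Floc [-3.1 -0.1] Fz -2.9 open 0.340 grip 81
t 55.02 tcp loc [-4.4 -0.3] z 92.0 B loc [-6.1 -0.3] z 81.7 tilt 0.163 yawerr -0.0002 roll 0.0001 Floc [-5.2 -0.4] Fz -4.0 open 0.336 grip 81
```

```bash
python3 -m jog '{"delta_pos":[[0.4,0,-0.06],[0.4,0,-0.06],[0.2,0,0],[0,0,0],[0,0,0]],"turn":[[0,0,0],[0,0,0],[0,0,0],[0,0,0],[0,0,0]],"claw":[0.9,0.9,0.9,0.9,0.9]}'>/dev/null;python3 -c "
from go import *
st()"
```

```text
t 55.65 tcp loc [ 4.1 -0.3] z 91.1 B loc [ 2.4 -0.3] z 80.8 tilt 0.167 yawerr -0.0003 roll 0.0001 Floc [-8.3 -0.9] Fz -2.6 open 0.337 grip 81
```

```bash
python3 -m jog '{"delta_pos":[[0.14,0,0.73],[0.12,0,0.73],[0,0,0],[0,0,0]],"turn":[[0,0.04,0],[0,0.04,0],[0,0,0],[0,0,0]],"claw":[0.9,0.9,0.9,0.9]}'>/dev/null;python3 -c "
from go import *
st()"
```

```text
t 56.15 tcp loc [ 4.6 -0.4] z 76.8 B loc [ 3.7 -0.4] z 66.4 tilt 0.086 yawerr -0.0004 roll 0.0003 Floc [-9.5 -0.7] Fz -0.5 open 0.335 grip 81
```

```bash
python3 -m jog '{"delta_pos":[[0.1,0,0.7],[0.05,0,0.6],[0,0,0],[0,0,0],[0,0,0]],"turn":[[0,0.042,0],[0,0.042,0],[0,0,0],[0,0,0],[0,0,0]],"claw":[0.9,0.9,0.9,0.9,0.9]}'>/dev/null;python3 -c "
from go import *
st();s=snap('scene');cv2.imwrite('pics/c6.png',cv2.resize(s['image'][160:280,240:420],None,fx=4,fy=4,interpolation=cv2.INTER_CUBIC))"
```

```text
t 56.77 tcp loc [ 5.4 -0.3] z 63.9 B loc [ 5.4 -0.3] z 53.5 tilt 0.002 yawerr -0.0000 roll 0.0002 Floc [-9.5  0.1] Fz 0.6 open 0.336 grip 81
```

```bash
python3 -m jog '{"delta_pos":[[0,0,0.15],[0,0,0],[0,0,0]],"turn":[[0,0,0],[0,0,0],[0,0,0]],"claw":[0.9,0.9,0.9]}'>/dev/null;python3 -c "
from go import *
st()"; python3 -m jog '{"delta_pos":[[-0.3,0,0],[-0.3,0,0],[0,0,0],[0,0,0]],"turn":[[0,0,0],[0,0,0],[0,0,0],[0,0,0]],"claw":[0.9,0.9,0.9,0.9]}'>/dev/null;python3 -c "
from go import *
st()"
```

```text
t 57.20 tcp loc [ 5.9 -0.3] z 63.0 B loc [ 5.9 -0.3] z 52.6 tilt 0.001 yawerr 0.0000 roll 0.0002 Floc [-11.4  -0.7] Fz 2.7 open 0.340 grip 81
t 57.70 tcp loc [ 0.5 -0.3] z 63.0 B loc [ 0.5 -0.3] z 52.6 tilt -0.001 yawerr -0.0000 roll 0.0002 Floc [-8.4  0.3] Fz 0.7 open 0.332 grip 81
```

```bash
python3 -m jog '{"delta_pos":[[-0.2,0,0],[-0.2,0,0],[0,0,0],[0,0,0]],"turn":[[0,0,0],[0,0,0],[0,0,0],[0,0,0]],"claw":[0.9,0.9,0.9,0.9]}'>/dev/null;python3 -c "
from go import *
st()"; python3 -m jog '{"delta_pos":[[-0.2,0,0],[-0.1,0,0],[0,0,0],[0,0,0]],"turn":[[0,0,0],[0,0,0],[0,0,0],[0,0,0]],"claw":[0.9,0.9,0.9,0.9]}'>/dev/null;python3 -c "
from go import *
st()"
```

```text
t 58.20 tcp loc [-3.  -0.3] z 63.0 B loc [-3.  -0.3] z 52.6 tilt -0.002 yawerr -0.0001 roll 0.0001 Floc [-6.7  0.3] Fz -0.2 open 0.337 grip 81
t 58.70 tcp loc [-5.7 -0.3] z 63.0 B loc [-5.7 -0.3] z 52.6 tilt -0.003 yawerr -0.0001 roll 0.0001 Floc [-5.3  0.4] Fz -0.2 open 0.339 grip 81
```

```bash
python3 -m jog '{"delta_pos":[[-0.15,0,0],[-0.1,0,0],[0,0,0],[0,0,0]],"turn":[[0,0,0],[0,0,0],[0,0,0],[0,0,0]],"claw":[0.9,0.9,0.9,0.9]}'>/dev/null;python3 -c "
from go import *
st()"; python3 -m jog '{"delta_pos":[[0,0,0.15],[0,0,0.1],[0,0,0],[0,0,0]],"turn":[[0,0,0],[0,0,0],[0,0,0],[0,0,0]],"claw":[0.9,0.9,0.9,0.9]}'>/dev/null;python3 -c "
from go import *
st();snap('scene','scene7.png');snap('top','top7.png')
s=cv2.imread('pics/scene7.png');cv2.imwrite('pics/c7.png',cv2.resize(s[160:280,240:420],None,fx=4,fy=4,interpolation=cv2.INTER_CUBIC))"
```

```text
t 59.20 tcp loc [-7.7 -0.3] z 62.9 B loc [-7.6 -0.3] z 52.5 tilt -0.004 yawerr -0.0001 roll 0.0001 Floc [-5.6 -0.7] Fz -1.1 open 0.333 grip 81
t 59.70 tcp loc [-7.6 -0.3] z 60.6 B loc [-7.5 -0.3] z 50.2 tilt -0.004 yawerr -0.0002 roll 0.0001 Floc [-4.6 -1. ] Fz 0.7 open 0.339 grip 81
```

View pics/c7.png

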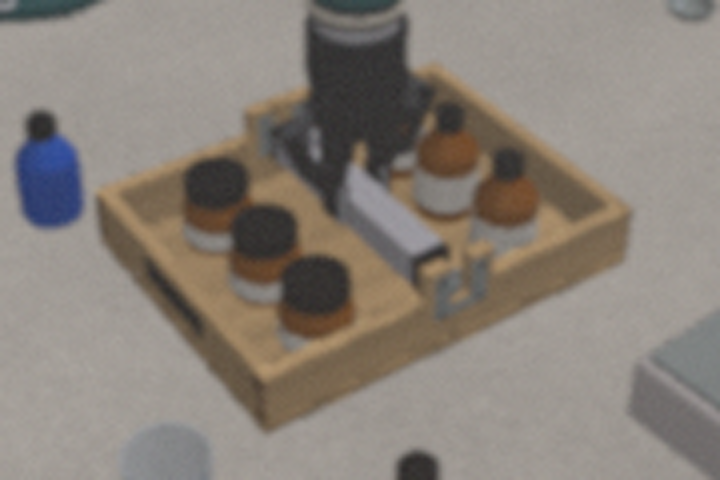

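The crop shows the plunger pin seated in the far slot at (460,285) and the bar level. Backing off until the collar bears on the near wall, then lowering.

```bash
python3 -m jog '{"delta_pos":[[-0.1,0,0.03],[-0.1,0,0.03],[0,0,0],[0,0,0]],"turn":[[0,0,0],[0,0,0],[0,0,0],[0,0,0]],"claw":[0.9,0.9,0.9,0.9]}'>/dev/null;python3 -c "
from go import *
st()"; python3 -m jog '{"delta_pos":[[-0.1,0,0.05],[-0.1,0,0],[0,0,0],[0,0,0]],"turn":[[0,0,0],[0,0,0],[0,0,0],[0,0,0]],"claw":[0.9,0.9,0.9,0.9]}'>/dev/null;python3 -c "
from go import *
st()"
```

```text
t 60.30 tcp loc [-7.8 -0.3] z 60.6 B loc [-7.7 -0.3] z 50.2 tilt -0.009 yawerr -0.0003 roll 0.0000 Floc [4.4 0.3] Fz 0.9 open 0.336 grip 81
t 60.80 tcp loc [-7.9 -0.3] z 60.6 B loc [-7.8 -0.3] z 50.2 tilt -0.013 yawerr -0.0003 roll -0.0000 Floc [10.4  1.2] Fz -0.5 open 0.328 grip 81
```

Collar is bearing on the near wall at B = -7.8 mm. Relaxing, then releasing and rising.

```bash
python3 -m jog '{"delta_pos":[[0.2,0,0.05],[0.05,0,0],[0,0,0],[0,0,0],[0,0,0],[0,0,0],[0,0,0],[0,0,0],[0,0,-1],[0,0,-3],[0,0,-5],[0,0,-6],[0,0,-4],[0,0,0],[0,0,0]],"turn":[[0,0,0],[0,0,0],[0,0,0],[0,0,0],[0,0,0],[0,0,0],[0,0,0],[0,0,0],[0,0,0],[0,0,0],[0,0,0],[0,0,0],[0,0,0],[0,0,0],[0,0,0]],"claw":[0.9,0.9,0.9,0.45,0.45,0.45,0.45,0.45,0.45,0.45,0.45,0.45,0.45,0.45,0.45]}';python3 -m jog '{"delta_pos":[[-4,4,0],[-4,4,0],[-4,4,0],[-4,4,0],[0,4,0],[0,0,0]],"turn":[[0,0,0],[0,0,0],[0,0,0],[0,0,0],[0,0,0],[0,0,0]],"claw":[0.45,0.45,0.45,0.45,0.45,0.45]}'; python3 -c "
from go import *
st()
for n in('top','scene'):
    s=snap(n,n+'8.png');q=cloud(s).reshape(-1,3);q=q[np.isfinite(q).all(1)]
    l=np.c_[(q[:,:2]-T0)@M,q[:,2]];p=l[(l[:,2]>.055)&(l[:,2]<.075)&(abs(l[:,1])<.02)&(abs(l[:,0])<.1)]
    for a in (-.09,-.05,0,.05,.09):
        k=p[abs(p[:,0]-a)<.01];
        if len(k)>3: print(n,a,len(k),np.median(k[:,1]).round(4),np.median(k[:,2]).round(4))
for p in ([.072,-.088],[0,-.088],[-.072,-.088],[.072,.085],[0,.085],[-.072,.085]): look(wor(p),.035)
a=cv2.imread('pics/top8.png')[120:240,250:420];b=cv2.imread('pics/scene8.png')[160:280,240:420]
cv2.imwrite('pics/c8.png',np.hstack([cv2.resize(a,(400,282),interpolation=2),cv2.resize(b,(400,282),interpolation=2)]))
"
```

```text
t: 62.68
ee_pos: [0.564, -0.0183, 0.2483]
tool_rot: [0.0, 0.999, -0.039, 0.002]
force: [-1.4, 0.7, 0.1]
opening: 0.553
grasp_force: 0.0
t: 63.42
ee_pos: [0.3876, -0.2066, 0.2457]
tool_rot: [-0.001, 0.999, -0.041, 0.0]
force: [-0.7, 1.3, 0.8]
opening: 0.553
grasp_force: 0.0
t 63.42 tcp loc [-171.4 -201.8] z 245.7 B loc [-171.4 -201.8] z 235.3 tilt -0.000 yawerr -0.0047 roll -0.0017 Floc [-0.8  1.2] Fz 0.8 open 0.553 grip 0
top -0.09 62 -0.0007 0.0653
top -0.05 60 0.0006 0.0651
top 0 60 0.0004 0.065
top 0.05 59 -0.0012 0.0653
top 0.09 48 0.0001 0.0643
scene -0.09 38 -0.006 0.065
scene -0.05 40 -0.0024 0.0645
scene 0 45 -0.0048 0.0641
scene 0.05 53 -0.0032 0.0647
scene 0.09 56 -0.0025 0.0641
top 103 zt 0.075 w [ 0.6394 -0.1118] loc [ 0.0722 -0.0876] ext [0.047 0.048]
scene 182 zt 0.072 w [ 0.6403 -0.1119] loc [ 0.0732 -0.0877] ext [0.053 0.051]
top 150 zt 0.074 w [ 0.5659 -0.1051] loc [-0.0015 -0.0867] ext [0.049 0.048]
scene 156 zt 0.073 w [ 0.5683 -0.1067] loc [ 0.0009 -0.0881] ext [0.05 0.05]
top 148 zt 0.075 w [ 0.4956 -0.1005] loc [-0.072  -0.0876] ext [0.048 0.05 ]
scene 144 zt 0.072 w [ 0.4969 -0.0999] loc [-0.0707 -0.0869] ext [0.05  0.051]
top 43 zt 0.108 w [0.6518 0.0592] loc [0.0713 0.0838] ext [0.022 0.022]
scene 42 zt 0.106 w [0.6542 0.0608] loc [0.0736 0.0856] ext [0.023 0.024]
top 47 zt 0.108 w [0.5779 0.0667] loc [-0.0029  0.0855] ext [0.023 0.022]
scene 34 zt 0.106 w [0.5794 0.0656] loc [-0.0013  0.0846] ext [0.024 0.022]
top 40 zt 0.109 w [0.5087 0.0712] loc [-0.0723  0.0846] ext [0.022 0.022]
scene 30 zt 0.105 w [0.508  0.0713] loc [-0.073   0.0847] ext [0.024 0.023]
```

View pics/c8.png

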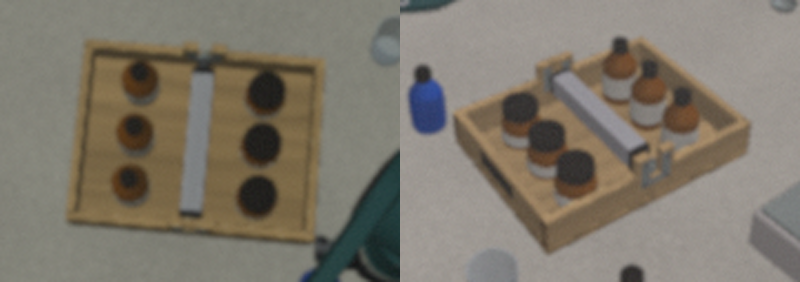

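The bar lies level in the tray with its top at 65 mm, so its axis is at 50 mm. It is seated at both ends, with bottles on the left, jars on the right, and all upright. Handing in.

```bash
python3 -c "
from station import job
print(job.finish_job())"
```

```text
the job is handed in; nothing more can be done
None
```

The job is handed in at about 63 s on the robot's clock: the misplaced jar and bottle are swapped, all four loose items are in their halves, and the divider bar is fully home. The last pictures showed three bottles on the left and three jars on the right, all upright; the hand-in returned no score.

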